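# Unlatch the press guard gate and draw the work slide out

## Robot

A 7-joint arm with a two-finger parallel gripper is mounted at the origin on a cart in front of the work surface, level with it; the furniture and walls round the work are solid. World frame = base frame: x ahead of the robot, y to its left, z up, the work surface at z = 0. Lengths are in m, angles in rad, forces in N, time in s.
With the tool pointing down it reaches from about 0.4 to 0.875 m from the base axis. Payload 19.3 kg.
Tool frame: the origin (TCP) lies at the very end of the fingers, on their centre line; the grasp point (between the pads) lies 19 mm behind it; z points along the fingers, y is the line along which they close (so a half turn about z gives the same grasp; the last joint's range is limited). The gripper opens to 85 mm and grips with 20 to 120 N. Pads are 22 mm wide; open, the fingers measure 114 mm over their backs; the gripper's body (76 mm by 85 mm) begins 54 mm behind the grasp point. The pads swing forward as they close: fully open they stand 13 mm farther back than shut.
Start: joints at [1.112, 0.521, -0.036, 1.599, 0.021, 1.021, -0.113], TCP at [0.237, -0.578, 0.204] pointing down, gripper open.
Joint ranges: [-2.91, 2.91], [-0.3, 2.13], [-1.5, 1.42], [0.17, 2.43], [-1.26, 4.41], [0.16, 1.93], [-2.52, 2.52]. Speed limits (rad/s): [1.89, 1.89, 2.39, 2.39, 3.01, 3.01, 3.01].

## Interface

Orientations are given as [roll, pitch, yaw] about the fixed x, y, z axes, in that order (R = Rz(yaw) Ry(pitch) Rx(roll)).
In Python, from workcell import bot gives the robot as it stands. The module is installed in compiled form; this text tells all that it offers.
- The arm moves only by the tool apply_moves, never from a script. Its arguments are lists of equal length, an entry for each row: "claw": the finger opening in m, from 0 to 0.0854; "xyz": the shift along the tool's x, y, z in m, a list of three; "twist": the turn, a rotation vector about the tool's x, y, z in rad, a list of three. A call has 1 to 20 rows; each row shifts and turns the commanded pose from where the row before left it, along the tool's axes as they then stand; what a row does not reach is not made up. A row lasts 1/10 s, in which the tool goes at most 50 mm and 8.59 degrees, less where a joint would pass 70% of its speed; a pose out of reach is approached as far as the arm can. A call with a gripper value outside its range is refused whole. The fingers move at their own pace and stop on an object; "force" is the grip in N (left out, the last holds). Time passes only in rows, so rows that do not move let the fingers close. It gives the time, the measured TCP pose, the force, the opening and the grip force at its end, in the units of the state.
- bot.observe(): the state, without advancing time (a new reading comes with each control period).
- bot.grab_frame(name): name is "scene" or "side" or "wrist"; returns a dict with "img" (420x560x3 uint8, red, green, blue), "vfov" (degrees; the focal length in pixels is half the picture's height over the tangent of half this angle, whatever the lens; pixels are square), "cx", "cy" (the principal point, pixels), "view" (4x4, takes a point from world to camera coordinates). Camera axes: x right, y up, looking along -z (the intrinsics and any distortion apply to the point x, -y, -z); pixel columns grow to the right and rows downward; lengths in m; the calibration is good to about 2 mm. A picture is of the moment at which its call begins. There is no depth.
- bot.job_done(): hands the job in; it is judged then, once.
Trained networks look in the newest picture that a camera, given by its name, has taken for a name from the list of things; names that differ only in an ending like _2 or _b are one class to them, and where a whole thing is asked for, a point or a joint stands for the part that bears it (a point fixed in the world has none). Each returns a list of dicts, best first, with "score" (0 to 1); they miss things now and then, are a little off and sometimes report something else, mostly with a low value. They report only what shows in the picture. A call takes as long as a camera call.
- bot.find_in(camera, query): "position" ([x, y, z] in m, in world coordinates, good to about 4 mm: the middle of the surface that is visible of it).
The state is a dict: "clock": time; "qpos": joint angles; "qd": joint speeds; "joint_efforts": joint torques, N m; "position": TCP position; "tool_rot": TCP orientation; "force": force on the tool from outside, world axes, zero at the start; "moment": the same for the moment, N m; "grip_width": finger opening in m; "finger_force": force on a finger pad.
Only numpy, scipy, OpenCV 4.12 (cv2) and the standard library are available. Lean on these libraries where they do the work, as an engineer would, in place of code of your own. Each camera call takes 0.05 s, during which the arm holds its last target. There are 200 camera calls.

## Task

The pressing is done: bring the finished collet out from under the bench press. Press the red thumb lever on the yellow guard gate until the latch bar lifts out of its catch and, with the lever held down, swing the gate wide open towards you; then take the black knob and draw the work slide out all the way to its front stop, keeping the collet standing in its brass nest. Never put more than 20 N on the lever, let go at the end with gate and slide left open, and do not disturb the tools lying on the bench.

Things in the scene. Friction and masses are not known exactly. Their poses are not given: they have to be found in the camera images.
- press: fixed bench press, grey base 285 x 270 mm, guard with clear sides and grey roof 130 mm high, cylinder and column behind, 286 mm high. Origin on the bench under its middle; x from the gate to the column, y left, z up; yaw up to 0.25 rad. Gate plane at x = -125 mm, roof's front edge at x = -27 mm; between them the guard is open from above
- lever: thumb lever through the gate, origin on its pivot in the gate plane, 89 mm above the bench and 135 mm from the hinge axis. Its y axis lies along the gate towards the hinge, the pad is at its -x end. It turns about y only, 0.305 rad from rest to a hard stop. The first 3 to 5 mm of the pad's travel are free play; the bar is out of the catch only in about the last 1 mm before the stop
- thumb_pad (a point): red thumb pad's top face, middle, 104 mm up at rest, 50 mm before the gate plane. Pad 44 mm along the gate, 38 mm deep; a 10 mm lip on its outer edge, inner face 14 mm out from this point, takes the fingertips' pull. Slopes up outward 0.15 rad at rest, down 0.15 when pressed. Travel about 15 mm to the stop, against 1 to 10 N, varying; on the stop the force jumps, over 10 N a mm
- gate_hinge (a point): on the vertical hinge axis of the gate, at the gate's left end, 100 mm above the bench. The gate is a yellow tube frame with steel wires, 190 mm wide from this axis, 14 mm thick, from 20 to 127 mm above the bench; shut, it lies along press -y from here
- gate (a joint): gate angle, rad: 0 shut, grows as it swings out to the robot (clockwise seen from above), 1.85 fully open; it stays where it is left (friction 0.06 N m). Shut, a sprung plunger pushes it out with 5 to 11 N so that the bar bears on the catch; it springs out 5 mm at its edge when the bar comes free
- latch_bar (a joint): latch bar angle, rad: 0 in the catch, grows as its end rises; over the catch at about 0.07, about 0.08 with the lever on its stop. Steel bar 150 x 12 x 8 mm inside the gate, held down by its weight; its end reaches 23 mm past the gate's free edge. With the gate open over 0.2 rad it is past the catch and the lever may be let go
- bar_tip (a point): at mid height of the latch bar's free end, 6 mm from the end, 100 mm above the bench when latched. The steel catch round it, on the right front post, is 20 mm wide, with a hook 10.5 mm high in front of the bar
- pull_knob (a point): middle of the top of the black pull knob of the work slide, 113 mm above the bench: upright, 22 mm in diameter, 42 mm high, on a 14 mm stem; 40 mm behind the gate plane when the slide is in
- work_slide (a joint): travel of the work slide, m: 0 in, 0.130 at its front stop; it moves along press -x, out through the gate opening, against 2 to 4 N of friction. The shut gate blocks it
- nest (a point): middle of the floor of the brass nest on the work slide, 32 mm above the bench: a ring 52 mm outside, 37 mm inside, 12 mm high, 130 mm behind the knob
- collet: the finished work: a loose steel spring collet, 34 mm in diameter, 47 mm high, standing in the nest. Origin at the centre of its underside, z up
- drill_chuck: bystander: steel drill chuck standing loose on its jaws left of the press, 44 mm in diameter, 86 mm high; origin under its middle
- micrometer: bystander: outside micrometer, 156 mm long, lying loose on the bench at the left; origin under its middle
- calliper: bystander: vernier calliper, 235 mm long, lying loose on the bench at the far left; origin under its middle
- carton_upper: obstacle: the top one of a fixed stack of cartons at the robot's right, 211 x 330 x 75 mm; origin under its middle. The stack reaches 260 mm above the bench, and the arm starts just beyond it: rise above 300 mm before crossing

How it is judged:
By the outcome, as a careful person would: the job done as asked, in the order asked, and still so for the second after the job is handed in, with the robot touching nothing.
It also fails if it takes over 67 s, if anything falls off the work surface, if the arm or the gripper's body presses on something with over 40 N, if the wrist force passes 120 N, or if a joint passes its speed limit or range.

## Working session

There is one attempt and no reset: what is moved stays moved. The work goes in short steps, Python scripts to look and compute and a tool call to move; the robot and the scene stay as the last step left them, time stands still between calls to the robot, and variables do not carry over. Pictures are saved under pics/ and viewed, at most 10 in all, crops included, and the job is handed in when it is done.

Besides the shell and the picture viewer there is one more tool, called after "Call:" as name(argument=value, ...), one argument or row to a line, values as JSON. apply_moves: Moves the arm, as the interface text tells. Its arguments: {"type":"object","properties":{"claw":{"type":"array"},"xyz":{"type":"array"},"twist":{"type":"array"},"force":{"type":"number"}},"required":["claw","xyz","twist"]}

```bash
mkdir -p pics; python3 - <<'E'
from workcell import bot
import cv2
s=bot.observe()
print({k:s[k] for k in('clock','position','tool_rot','force','grip_width')})
for c in('scene','side'):
    f=bot.grab_frame(c); cv2.imwrite(f'pics/{c}0.png',f['img'][:,:,::-1]); print(c,f['vfov'],f['view'].round(3).tolist())
    for q in('press','lever','thumb_pad','gate_hinge','bar_tip','pull_knob','nest','collet','drill_chuck','micrometer','calliper','carton_upper'):
        print(q,[(round(d['score'],2),[round(float(x),3) for x in d['position']]) for d in bot.find_in(c,q)[:2]])
E
```

```text
{'clock': 0.0, 'position': array([ 0.2367789 , -0.57802742,  0.20302833]), 'tool_rot': array([-3.14049763e+00,  7.17158915e-05,  3.88784202e-01]), 'force': array([-1.24074642,  0.08550429,  0.81181975]), 'grip_width': 0.08567430402642216}
scene 57.942761604195645 [[-0.847, -0.532, 0.0, 0.564], [0.254, -0.404, 0.879, -0.224], [-0.467, 0.744, 0.478, -1.009], [0.0, 0.0, 0.0, 1.0]]
press [(0.74, [0.75, -0.069, 0.108])]
lever [(0.56, [0.555, -0.109, 0.101])]
thumb_pad [(0.59, [0.55, -0.117, 0.106])]
gate_hinge [(0.55, [0.604, -0.092, 0.094]), (0.45, [0.68, 0.396, 0.013])]
bar_tip []
pull_knob [(0.54, [0.645, -0.09, 0.032])]
nest [(0.46, [0.65, -0.096, 0.032])]
collet []
drill_chuck [(0.77, [0.59, 0.371, 0.052])]
micrometer [(0.64, [0.678, 0.399, 0.011])]
calliper [(0.64, [0.505, 0.549, 0.003])]
carton_upper [(0.92, [0.438, -0.316, 0.223]), (0.54, [0.645, -0.093, 0.033])]
side 51.658844454483926 [[-0.943, -0.332, -0.005, 0.628], [0.147, -0.43, 0.891, -0.152], [-0.298, 0.84, 0.454, -1.389], [0.0, 0.0, 0.0, 1.0]]
press [(0.63, [0.746, -0.072, 0.112])]
lever [(0.38, [0.546, -0.106, 0.107])]
thumb_pad [(0.42, [0.552, -0.112, 0.102])]
gate_hinge [(0.88, [0.601, -0.092, 0.091]), (0.69, [0.637, -0.083, 0.051])]
bar_tip [(0.63, [0.636, -0.083, 0.045])]
pull_knob [(0.41, [0.635, -0.085, 0.044])]
nest [(0.62, [0.634, -0.079, 0.05])]
collet [(0.71, [0.59, 0.373, 0.055])]
drill_chuck [(0.86, [0.591, 0.371, 0.05])]
micrometer [(0.58, [0.675, 0.392, 0.009])]
calliper [(0.62, [0.442, -0.31, 0.23]), (0.58, [0.505, 0.549, 0.002])]
carton_upper [(0.57, [0.444, -0.311, 0.227]), (0.36, [0.552, -0.114, 0.104])]
```

View pics/scene0.png

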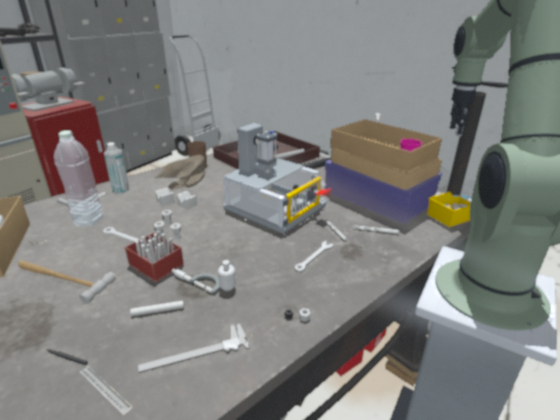

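View pics/side0.png

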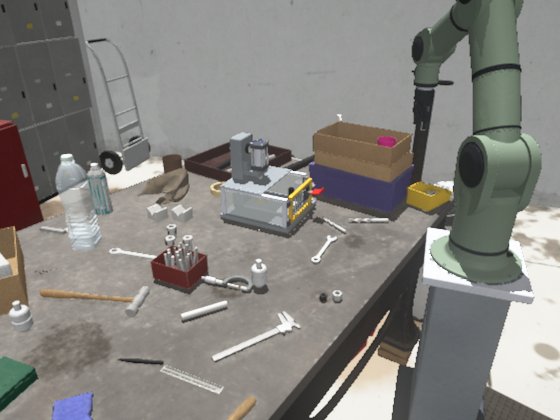

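The press is at centre with the yellow gate facing the robot and the red lever at its front (scene about (322,191)). The drill chuck, micrometer and calliper lie well to the left, and the cartons are to the right of the press. I'll rise, cross the cartons and turn the tool.

Call:
apply_moves(
  claw=[0.085,0.085,0.085,0.085,0.085,0,0,0,0,0,0,0,0,0,0,0,0,0,0,0],
  xyz=[
    [0,0,-0.04],
    [0,0,-0.04],
    [0,0,-0.04],
    [0,0,-0.04],
    [0,0,0],
    [0.03,-0.024,0],
    [0.03,-0.024,0],
    [0.03,-0.024,0],
    [0.03,-0.024,0],
    [0.03,-0.024,0],
    [0.03,-0.024,0],
    [0.03,-0.024,0],
    [0.03,-0.024,0],
    [0.03,-0.024,0],
    [0.03,-0.024,0],
    [0.03,-0.024,0],
    [0.03,-0.024,0],
    [0.03,-0.024,0],
    [0.03,-0.024,0],
  ],
  twist=[
    [0,0,0],
    [0,0,0],
    [0,0,0],
    [0,0,0],
    [0,0,0],
    [0,0,0],
    [0,0,0],
    [0,0,0],
    [0,0,0],
    [0,0,0],
    [0,0,0],
    [0,0,0],
    [0,0,0],
    [0,0,0],
    [0,0,0],
    [0,0,0],
    [0,0,0],
    [0,0,0],
    [0,0,0],
  ],
)

```text
$.xyz: bad value
```

Call:
apply_moves(
  claw=[0.085,0.085,0.085,0.085,0.085,0,0,0,0,0,0,0,0,0,0,0,0,0,0],
  xyz=[
    [0,0,-0.04],
    [0,0,-0.04],
    [0,0,-0.04],
    [0,0,-0.04],
    [0,0,0],
    [0.03,-0.024,0],
    [0.03,-0.024,0],
    [0.03,-0.024,0],
    [0.03,-0.024,0],
    [0.03,-0.024,0],
    [0.03,-0.024,0],
    [0.03,-0.024,0],
    [0.03,-0.024,0],
    [0.03,-0.024,0],
    [0.03,-0.024,0],
    [0.03,-0.024,0],
    [0.03,-0.024,0],
    [0.03,-0.024,0],
    [0.03,-0.024,0],
  ],
  twist=[
    [0,0,0],
    [0,0,0],
    [0,0,0],
    [0,0,0],
    [0,0,0],
    [0,0,0],
    [0,0,0],
    [0,0,0],
    [0,0,0],
    [0,0,0],
    [0,0,0],
    [0,0,0],
    [0,0,0],
    [0,0,0],
    [0,0,0],
    [0,0,0],
    [0,0,0],
    [0,0,0],
    [0,0,0],
  ],
)

```text
clock: 3.2
position: [0.4987, -0.1068, 0.3636]
tool_rot: [3.141, -0.0, 0.389]
force: [0.3, -1.1, 0.5]
grip_width: 0.0
finger_force: 0.0
```

Call:
apply_moves(
  claw=[0,0,0,0,0,0,0,0,0,0,0,0,0,0,0,0,0,0,0,0],
  xyz=[
    [0,0,0],
    [0,0,0],
    [0,0,0],
    [0,0,0],
    [0,0,0],
    [0,0,0],
    [0,0,0],
    [0,0,0],
    [0,0,0],
    [0,0,0],
    [0,0,0],
    [0,0,0],
    [0,0,0],
    [0,0,0],
    [0,0,0],
    [0,0,0],
    [0,0,0],
    [0,0,0],
    [0,0,0],
    [0,0,0],
  ],
  twist=[
    [0,0,-0.145],
    [0,0,-0.145],
    [0,0,-0.145],
    [0,0,-0.145],
    [0,0,-0.145],
    [0,0,-0.145],
    [0,0,-0.145],
    [0,0,-0.145],
    [0,0,-0.145],
    [0,0,-0.145],
    [0,0,-0.145],
    [0,0,-0.145],
    [0,0,-0.145],
    [0,0,-0.145],
    [0,0,-0.145],
    [0,0,-0.145],
    [0,0,-0.145],
    [0,0,-0.145],
    [0,0,-0.145],
    [0,0,0],
  ],
)

```text
clock: 5.2
position: [0.4981, -0.1083, 0.3634]
tool_rot: [3.141, -0.0, -3.137]
force: [-0.4, 0.1, 0.2]
grip_width: -0.0002
finger_force: 0.0
```

```bash
python3 - <<'E'
from workcell import bot
import cv2
s=bot.observe()
print({k:s[k].round(4) if hasattr(s[k],'round') else s[k] for k in('clock','position','tool_rot','force','grip_width','qpos')})
f=bot.grab_frame('wrist'); cv2.imwrite('pics/w1.png',f['img'][:,:,::-1]); print({k:f[k] for k in f if k!='img'})
for q in('lever','thumb_pad','gate_hinge','bar_tip','pull_knob','nest','collet'):
    print(q,[(round(d['score'],2),[round(float(x),3) for x in d['position']]) for d in bot.find_in('wrist',q)[:2]])
E
```

```text
{'clock': 5.2, 'position': array([ 0.4981, -0.1083,  0.3634]), 'tool_rot': array([ 3.1414e+00, -2.0000e-04, -3.1367e+00]), 'force': array([-0.4345,  0.1019,  0.1568]), 'grip_width': -0.00018566923194343035, 'qpos': array([ 0.7004,  0.262 , -0.7533,  1.6373,  0.1839,  1.3155,  1.4932])}
{'vfov': 58.692209712732684, 'cx': 276.66541135976877, 'cy': 216.90353148162947, 'view': array([[-0.00512072,  0.999985  ,  0.00194454,  0.1092981 ],
       [-0.94892823, -0.00424582, -0.31546344,  0.56401014],
       [-0.31545045, -0.00346063,  0.94893574, -0.37585137],
       [ 0.        ,  0.        ,  0.        ,  1.        ]])}
lever [(0.55, [0.549, -0.114, 0.104])]
thumb_pad [(0.97, [0.552, -0.121, 0.106])]
gate_hinge [(0.95, [0.599, -0.104, 0.106])]
bar_tip [(0.74, [0.55, -0.118, 0.107]), (0.57, [0.622, -0.12, 0.106])]
pull_knob [(0.8, [0.669, -0.065, 0.03]), (0.64, [0.552, -0.12, 0.108])]
nest [(0.8, [0.667, -0.068, 0.029])]
collet [(0.75, [0.62, -0.119, 0.104]), (0.67, [0.461, -0.312, 0.189])]
```

View pics/w1.png

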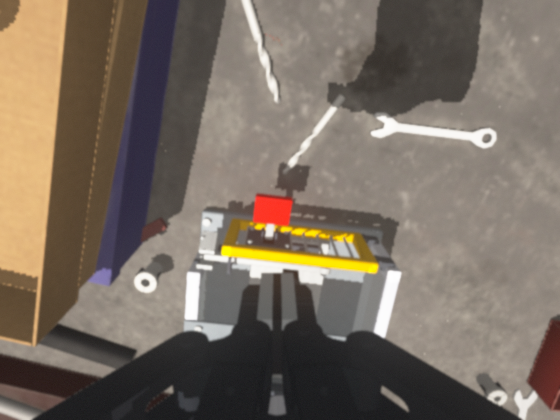

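```bash
cat > h.py <<'E'
from workcell import bot
import numpy as np, cv2
def ray(f,u,v,z):
    V=f['view'];R=V[:3,:3];c=-R.T@V[:3,3];F=210/np.tan(np.radians(f['vfov']/2))
    d=R.T@np.array([(u-f['cx'])/F,-(v-f['cy'])/F,-1]);return c+d*(z-c[2])/d[2]
E
python3 - <<'E'
from h import *
f=bot.grab_frame('wrist');im=f['img'].astype(int);r,g,b=im[...,0],im[...,1],im[...,2]
red=(r>180)&(g<60)&(b<60); n,l,st,ce=cv2.connectedComponentsWithStats(red.astype(np.uint8))
i=1+st[1:,4].argmax(); rr=cv2.minAreaRect(np.argwhere(l==i)[:,::-1].astype(np.float32)); print(ce[i],rr,ray(f,*ce[i],.104))
for p in cv2.boxPoints(rr): print(ray(f,*p,.106).round(4))
y=(r>180)&(g>130)&(b<80); 
P=[]
for u in range(232,374,4):
    v=np.where(y[200:300,u])[0]
    if len(v): P.append(ray(f,u,200+v.max(),.124)[:2])
P=np.array(P);k=np.polyfit(P[:,1],P[:,0],1);print('dx/dy',k,np.abs(np.polyval(k,P[:,1])-P[:,0]).max())
us=np.where(y[200:300].any(0))[0];print(us.min(),us.max(),ray(f,us.min(),252,.127),ray(f,us.max(),266,.127))
E
```

```text
[272.2899061 209.4600939] ((272.3310852050781, 209.6859893798828), (35.51974105834961, 24.887184143066406), 6.709836959838867) [ 0.55105085 -0.11206182  0.104     ]
[ 0.5638 -0.1352  0.106 ]
[ 0.5328 -0.1311  0.106 ]
[ 0.5379 -0.0892  0.106 ]
[ 0.5691 -0.0923  0.106 ]
dx/dy [0.12160859 0.62145854] 0.001193582104484947
221 378 [ 0.59680486 -0.17282162  0.127     ] [0.61502735 0.0151831  0.127     ]
```

Wrist view: the red pad is at (272,210) and the gate's top tube runs (228,254)–(375,268). That gives press yaw ≈ -0.121 and pad ≈ (0.550,-0.1125), which agrees with hinge ≈ (0.614,0.015). Next I go above the pad.

Call:
apply_moves(
  claw=[0,0,0,0,0,0,0,0,0,0],
  xyz=[
    [0,0,0],
    [-0.0068,0.0003,0.029],
    [-0.0068,0.0003,0.029],
    [-0.0068,0.0003,0.029],
    [-0.0068,0.0003,0.029],
    [-0.0068,0.0003,0.029],
    [-0.0068,0.0003,0.029],
    [-0.0068,0.0003,0.029],
    [-0.0068,0.0003,0.029],
    [0,0,0],
  ],
  twist=[
    [0,0,0.126],
    [0,0,0],
    [0,0,0],
    [0,0,0],
    [0,0,0],
    [0,0,0],
    [0,0,0],
    [0,0,0],
    [0,0,0],
    [0,0,0],
  ],
)

```text
clock: 6.65
position: [0.5512, -0.1122, 0.1285]
tool_rot: [3.141, -0.005, 3.018]
force: [-0.7, 1.4, 0.1]
grip_width: 0.0002
finger_force: 0.0
```

```bash
python3 - <<'E'
from h import *
s=bot.observe();print(s['position'].round(4),s['tool_rot'].round(3),s['force'].round(2))
a=[]
for c in('wrist','side'):
    f=bot.grab_frame(c);im=f['img'];a.append(im if c=='wrist' else cv2.resize(im[130:250,230:390],(560,420)))
    print(bot.find_in(c,'thumb_pad')[:1])
cv2.imwrite('pics/w2.png',cv2.resize(np.hstack(a)[:,:,::-1],(800,300)))
E
```

```text
[ 0.5512 -0.1122  0.1285] [ 3.141 -0.005  3.018] [-0.69  1.37  0.11]
[{'position': [0.5446, -0.1155, 0.1081], 'score': 0.59}]
[{'position': [0.5524, -0.1099, 0.1011], 'score': 0.6}]
```

View pics/w2.png

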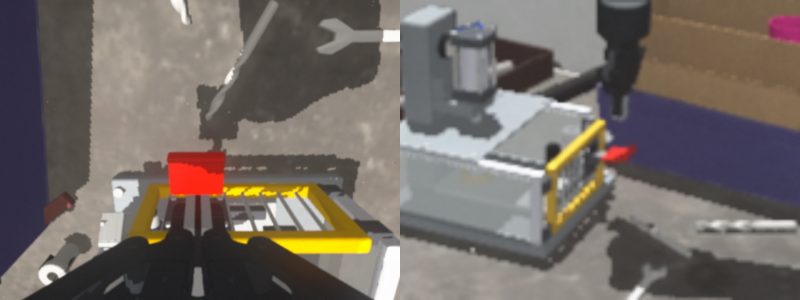

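The wrist half shows the pad at about (196,175) with the fingers just below it; the side half shows the fingers above the lever. The fore-aft offset is unclear, so I'll look closer.

```bash
python3 - <<'E'
from h import *
f=bot.grab_frame('wrist');im=f['img']
def pr(p):
    q=f['view']@np.r_[p,1];F=210/np.tan(np.radians(f['vfov']/2));return np.array([f['cx']+F*q[0]/-q[2],f['cy']-F*q[1]/-q[2]])
pad=np.array([.5502,-.1125]);ex=np.array([.9927,-.1207]);ey=np.array([.1207,.9927])
o=im[180:320,200:360,::-1].copy();o=cv2.resize(o,None,fx=4,fy=4,interpolation=cv2.INTER_CUBIC)
def quad(c,x0,x1,w,z,col):
    for x in(x0,x1):
        a,b=[((pr(np.r_[c+ex*x+ey*s*w,z])-[200,180])*4).astype(int).tolist() for s in(-1,1)];cv2.line(o,a,b,col,1)
quad(pad,-.014,.019,.022,.104,(255,0,0))
t=np.array([.5512,-.1122]);quad(t,-.011,.011,.0145,.1285,(0,255,0))
cv2.imwrite('pics/w3.png',o)
E
```

```text
(no output)
```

View pics/w3.png

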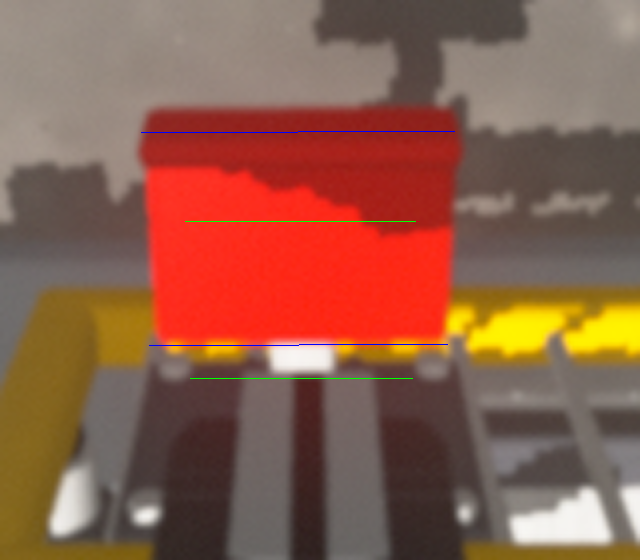

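The pad matches my prediction (blue line at row 345, pad edge at 340), but the fingertips only begin around row 375, further inward than the drawn TCP. I'll check against the side and scene views.

```bash
python3 - <<'E'
from h import *
s=bot.observe();print(s['position'])
P=s['position'];ex=np.array([.9927,-.1207,0]);ey=np.array([.1207,.9927,0]);ez=np.array([0,0,1.])
A=[]
for c in('side','scene'):
    f=bot.grab_frame(c)
    def pr(p):
        q=f['view']@np.r_[p,1];F=210/np.tan(np.radians(f['vfov']/2));return np.array([f['cx']+F*q[0]/-q[2],f['cy']-F*q[1]/-q[2]])
    c0=pr(P).astype(int)-[28,35]
    o=cv2.resize(f['img'][c0[1]:c0[1]+70,c0[0]:c0[0]+56,::-1],None,fx=7,fy=7,interpolation=cv2.INTER_CUBIC)
    g=lambda p:tuple(((pr(p)-c0+.5)*7).astype(int).tolist())
    for sx in(-1,1):
        for sy in(-1,1):
            b=P+ex*sx*.011+ey*sy*.01;cv2.line(o,g(b),g(b+ez*.04),(0,255,0),1)
    cv2.circle(o,g(P),3,(255,255,0),-1)
    cv2.circle(o,g(np.array([.5502,-.1125,.104])),3,(255,0,0),-1)
    A.append(o)
cv2.imwrite('pics/s3.png',np.hstack(A))
E
```

```text
[ 0.55299407 -0.1127325   0.1332108 ]
```

View pics/s3.png

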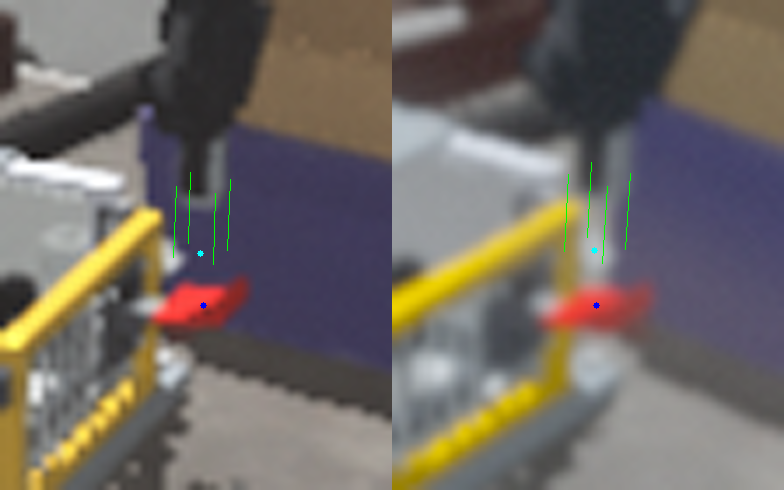

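The picture shows the fingertips about 25 mm higher than the reported TCP, so contact will settle the real offset. I'll descend gently, watching the force.

Call:
apply_moves(
  claw=[0,0,0,0,0,0,0,0,0,0],
  xyz=[
    [0,0,0.004],
    [0,0,0.004],
    [0,0,0.004],
    [0,0,0.004],
    [0,0,0.004],
    [0,0,0.003],
    [0,0,0.001],
    [0,0,0],
    [0,0,0],
    [0,0,0],
  ],
  twist=[
    [0,0,0],
    [0,0,0],
    [0,0,0],
    [0,0,0],
    [0,0,0],
    [0,0,0],
    [0,0,0],
    [0,0,0],
    [0,0,0],
    [0,0,0],
  ],
)

```text
clock: 8.0
position: [0.5526, -0.1126, 0.1077]
tool_rot: [3.142, 0.0, 3.018]
force: [0.6, 0.1, 0.8]
grip_width: -0.0
finger_force: 0.0
```

```bash
python3 - <<'E'
from h import *
s=bot.observe();print(s['position'],s['force'].round(2),s['grip_width'])
P=s['position'];ex=np.array([.9927,-.1207,0]);ey=np.array([.1207,.9927,0]);ez=np.array([0,0,1.])
A=[]
for c in('side','wrist'):
    f=bot.grab_frame(c)
    def pr(p):
        q=f['view']@np.r_[p,1];F=210/np.tan(np.radians(f['vfov']/2));return np.array([f['cx']+F*q[0]/-q[2],f['cy']-F*q[1]/-q[2]])
    w,h=(28,35) if c=='side' else (80,100);k=280//w*.7 if 0 else 392/(2*w)
    c0=pr(P).astype(int)-[w,h]
    o=cv2.resize(f['img'][c0[1]:c0[1]+2*h,c0[0]:c0[0]+2*w,::-1],None,fx=k,fy=k,interpolation=cv2.INTER_CUBIC)
    g=lambda p:tuple(((pr(p)-c0+.5)*k).astype(int).tolist())
    cv2.circle(o,g(P),3,(255,255,0),-1);cv2.circle(o,g(P+ez*.027),3,(0,255,0),-1)
    cv2.circle(o,g(np.array([.5502,-.1125,.104])),3,(255,0,0),-1)
    A.append(o)
cv2.imwrite('pics/s4.png',np.hstack(A))
E
```

```text
[ 0.55256454 -0.11257552  0.10774419] [0.64 0.07 0.79] -2.985499870328025e-05
```

View pics/s4.png

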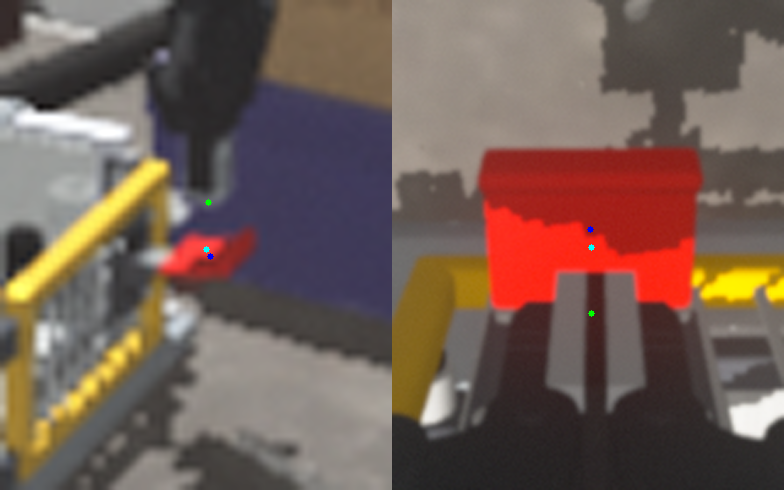

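Call:
apply_moves(
  claw=[0,0,0,0,0,0],
  xyz=[
    [0,0,0.0015],
    [0,0,0.0015],
    [0,0,0.0015],
    [0,0,0.0015],
    [0,0,0],
    [0,0,0],
  ],
  twist=[
    [0,0,0],
    [0,0,0],
    [0,0,0],
    [0,0,0],
    [0,0,0],
    [0,0,0],
  ],
)

```text
clock: 8.7
position: [0.5525, -0.1126, 0.1016]
tool_rot: [3.142, -0.0, 3.018]
force: [-0.9, -0.2, -0.4]
grip_width: 0.0001
finger_force: 0.0
```

Call:
apply_moves(
  claw=[0,0,0,0,0],
  xyz=[
    [0,0,0.0015],
    [0,0,0.0015],
    [0,0,0.001],
    [0,0,0],
    [0,0,0],
  ],
  twist=[
    [0,0,0],
    [0,0,0],
    [0,0,0],
    [0,0,0],
    [0,0,0],
  ],
)

```text
clock: 9.2
position: [0.5525, -0.1125, 0.0976]
tool_rot: [3.142, -0.0, 3.018]
force: [0.2, 0.1, 0.4]
grip_width: -0.0002
finger_force: 0.0
```

```bash
cat >> h.py <<'E'
def red(im):
    im=im.astype(int);m=(im[...,0]>130)&(im[...,1]<70)&(im[...,2]<70);m[:,:300 if 0 else 0]=0
    n,l,st,ce=cv2.connectedComponentsWithStats(m.astype(np.uint8));return [(st[i].tolist(),ce[i].round(1).tolist()) for i in range(1,n) if 250<ce[i][0]<340 and 150<ce[i][1]<230 and st[i][4]>20]
E
python3 - <<'E'
from h import *
for c in('side','scene'):
    print(c,red(cv2.imread(f'pics/{c}0.png')[:,:,::-1]),red(bot.grab_frame(c)['img']))
E
```

```text
side [([312, 188, 12, 7, 25], [318.7, 191.5])] [([312, 189, 11, 6, 34], [317.3, 191.4])]
scene [([319, 191, 10, 4, 29], [323.7, 192.2])] [([319, 191, 10, 3, 26], [323.8, 192.0])]
```

Call:
apply_moves(
  claw=[0,0,0,0,0,0],
  xyz=[
    [0,0,0.0015],
    [0,0,0.0015],
    [0,0,0.0015],
    [0,0,0.0015],
    [0,0,0],
    [0,0,0],
  ],
  twist=[
    [0,0,0],
    [0,0,0],
    [0,0,0],
    [0,0,0],
    [0,0,0],
    [0,0,0],
  ],
)

```text
clock: 9.9
position: [0.5525, -0.1125, 0.0916]
tool_rot: [3.142, -0.0, 3.018]
force: [-0.4, -0.6, 0.0]
grip_width: 0.0
finger_force: 0.0
```

```bash
python3 - <<'E'
from h import *
F=np.array([bot.observe()['force'] for _ in range(3)]);print(F.round(2).tolist())
f=bot.grab_frame('wrist');cv2.imwrite('pics/w5.png',cv2.resize(f['img'][190:310,190:350,::-1],None,fx=4,fy=4))
for c in('side','scene'): print(c,red(bot.grab_frame(c)['img']))
E
```

```text
[[-0.36, -0.59, 0.01], [-0.36, -0.59, 0.01], [-0.36, -0.59, 0.01]]
side [([312, 189, 11, 5, 32], [317.3, 191.3])]
scene [([319, 191, 10, 3, 26], [323.8, 192.0])]
```

View pics/w5.png

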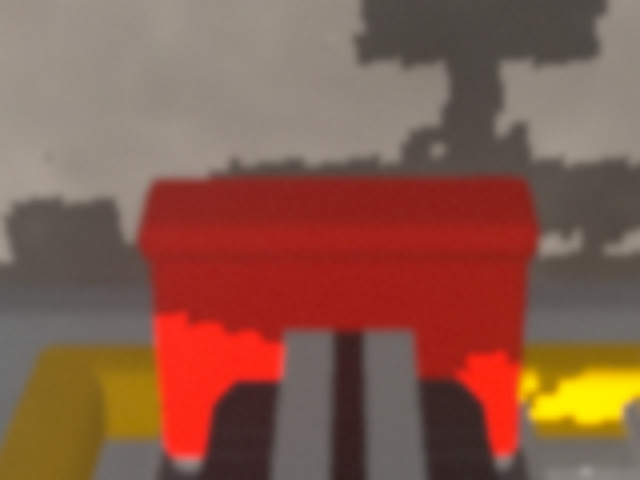

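The fingertips are over the middle of the pad (front edge at row 330, lip at row 250) and not touching yet. I'll keep going down.

Call:
apply_moves(
  claw=[0,0,0,0,0,0],
  xyz=[
    [0,0,0.0015],
    [0,0,0.0015],
    [0,0,0.0015],
    [0,0,0.0015],
    [0,0,0],
    [0,0,0],
  ],
  twist=[
    [0,0,0],
    [0,0,0],
    [0,0,0],
    [0,0,0],
    [0,0,0],
    [0,0,0],
  ],
)

```text
clock: 10.65
position: [0.5525, -0.1125, 0.0855]
tool_rot: [3.142, -0.0, 3.018]
force: [-0.1, 0.8, 0.4]
grip_width: 0.0003
finger_force: 0.0
```

Call:
apply_moves(
  claw=[0,0,0,0,0],
  xyz=[
    [0,0,0.0015],
    [0,0,0.0015],
    [0,0,0.001],
    [0,0,0],
    [0,0,0],
  ],
  twist=[
    [0,0,0],
    [0,0,0],
    [0,0,0],
    [0,0,0],
    [0,0,0],
  ],
)

```text
clock: 11.15
position: [0.5525, -0.1125, 0.0816]
tool_rot: [3.142, -0.0, 3.018]
force: [-0.0, -0.2, -0.1]
grip_width: -0.0
finger_force: 0.0
```

Call:
apply_moves(
  claw=[0,0,0,0,0],
  xyz=[
    [0,0,0.001],
    [0,0,0.001],
    [0,0,0.001],
    [0,0,0],
    [0,0,0],
  ],
  twist=[
    [0,0,0],
    [0,0,0],
    [0,0,0],
    [0,0,0],
    [0,0,0],
  ],
)

```text
clock: 11.65
position: [0.5525, -0.1125, 0.0786]
tool_rot: [3.142, -0.0, 3.018]
force: [0.5, -0.2, -0.4]
grip_width: -0.0003
finger_force: 0.0
```

Call:
apply_moves(
  claw=[0,0,0,0,0],
  xyz=[
    [0,0,0.001],
    [0,0,0.001],
    [0,0,0.001],
    [0,0,0],
    [0,0,0],
  ],
  twist=[
    [0,0,0],
    [0,0,0],
    [0,0,0],
    [0,0,0],
    [0,0,0],
  ],
)

```text
clock: 12.15
position: [0.5524, -0.1126, 0.0756]
tool_rot: [-3.142, -0.0, 3.018]
force: [0.1, 0.5, 1.8]
grip_width: 0.0
finger_force: 0.8
```

```bash
python3 - <<'E'
from h import *
a=[]
for c in('side','scene'):
    f=bot.grab_frame(c); print(c,red(f['img'])); u,v=(290,160) if c=='side' else (295,165)
    a.append(cv2.resize(f['img'][v:v+50,u:u+50,::-1],(400,400),interpolation=cv2.INTER_CUBIC))
cv2.imwrite('pics/s6.png',np.hstack(a))
E
```

```text
side [([311, 189, 13, 6, 26], [317.3, 192.2])]
scene []
```

View pics/s6.png

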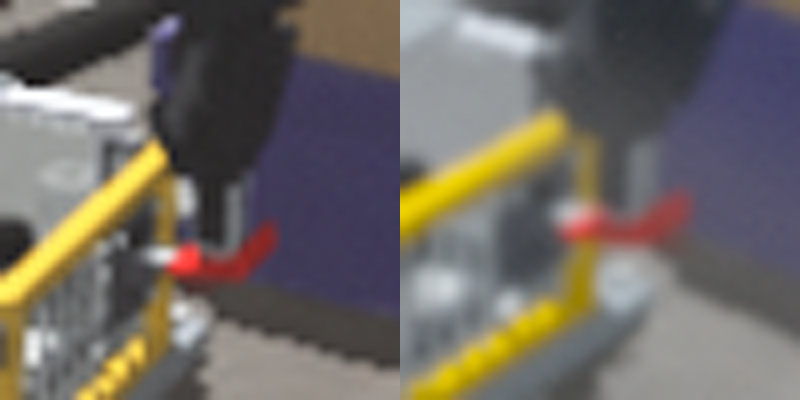

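Both views show the fingertips now resting on the pad (side crop about (215,250)), and the force confirms contact: the tip is about 27 mm above the reported TCP. I'll edge out towards the lip and press.

Call:
apply_moves(
  claw=[0,0,0,0,0,0,0,0],
  xyz=[
    [0.001,0,0.001],
    [0.001,0,0.001],
    [0.001,0,0.001],
    [0,0,0.001],
    [0,0,0.001],
    [0,0,0.001],
    [0,0,0],
    [0,0,0],
  ],
  twist=[
    [0,0,0],
    [0,0,0],
    [0,0,0],
    [0,0,0],
    [0,0,0],
    [0,0,0],
    [0,0,0],
    [0,0,0],
  ],
)

```text
clock: 13.05
position: [0.5496, -0.1122, 0.0698]
tool_rot: [-3.142, 0.0, 3.018]
force: [1.1, 0.4, 6.2]
grip_width: 0.0002
finger_force: 3.1
```

Call:
apply_moves(
  claw=[0,0,0,0,0],
  xyz=[
    [0,0,0.001],
    [0,0,0.001],
    [0,0,0.001],
    [0,0,0],
    [0,0,0],
  ],
  twist=[
    [0,0,0],
    [0,0,0],
    [0,0,0],
    [0,0,0],
    [0,0,0],
  ],
)

```text
clock: 13.55
position: [0.5493, -0.1121, 0.0667]
tool_rot: [-3.141, -0.0, 3.018]
force: [-2.3, 0.6, 8.2]
grip_width: 0.0
finger_force: 4.0
```

Call:
apply_moves(
  claw=[0,0,0,0],
  xyz=[
    [0,0,0.001],
    [0,0,0.001],
    [0,0,0],
    [0,0,0],
  ],
  twist=[
    [0,0,0],
    [0,0,0],
    [0,0,0],
    [0,0,0],
  ],
)

```text
clock: 13.95
position: [0.5491, -0.1121, 0.0647]
tool_rot: [-3.141, -0.001, 3.018]
force: [-3.2, 0.9, 7.2]
grip_width: -0.0001
finger_force: 4.2
```

Call:
apply_moves(
  claw=[0,0,0],
  xyz=[
    [0,0,0.001],
    [0,0,0],
    [0,0,0],
  ],
  twist=[
    [0,0,0],
    [0,0,0],
    [0,0,0],
  ],
)

```text
clock: 14.25
position: [0.549, -0.1121, 0.0637]
tool_rot: [-3.141, -0.001, 3.018]
force: [-3.2, 0.8, 7.7]
grip_width: -0.0002
finger_force: 4.3
```

Call:
apply_moves(
  claw=[0,0,0],
  xyz=[
    [0,0,0.0005],
    [0,0,0],
    [0,0,0],
  ],
  twist=[
    [0,0,0],
    [0,0,0],
    [0,0,0],
  ],
)

```text
clock: 14.55
position: [0.549, -0.1121, 0.0632]
tool_rot: [-3.141, -0.001, 3.018]
force: [-3.1, 0.1, 7.1]
grip_width: 0.0001
finger_force: 4.5
```

Call:
apply_moves(
  claw=[0,0,0],
  xyz=[
    [0,0,0.0005],
    [0,0,0],
    [0,0,0],
  ],
  twist=[
    [0,0,0],
    [0,0,0],
    [0,0,0],
  ],
)

```text
clock: 14.85
position: [0.549, -0.1121, 0.0627]
tool_rot: [-3.141, -0.001, 3.018]
force: [-4.0, 0.6, 8.5]
grip_width: -0.0003
finger_force: 4.7
```

Call:
apply_moves(
  claw=[0,0,0],
  xyz=[
    [0,0,0.0005],
    [0,0,0],
    [0,0,0],
  ],
  twist=[
    [0,0,0],
    [0,0,0],
    [0,0,0],
  ],
)

```text
clock: 15.15
position: [0.5489, -0.1121, 0.0621]
tool_rot: [-3.141, -0.001, 3.018]
force: [-4.5, 0.8, 9.4]
grip_width: 0.0002
finger_force: 4.5
```

Call:
apply_moves(
  claw=[0,0,0],
  xyz=[
    [0,0,0.0005],
    [0,0,0],
    [0,0,0],
  ],
  twist=[
    [0,0,0],
    [0,0,0],
    [0,0,0],
  ],
)

```text
clock: 15.45
position: [0.5486, -0.112, 0.0615]
tool_rot: [-3.141, -0.002, 3.018]
force: [-3.6, 1.3, 5.3]
grip_width: -0.0
finger_force: 2.8
```

Call:
apply_moves(
  claw=[0,0,0],
  xyz=[
    [0,0,0.0005],
    [0,0,0],
    [0,0,0],
  ],
  twist=[
    [0,0,0],
    [0,0,0],
    [0,0,0],
  ],
)

```text
clock: 15.75
position: [0.5491, -0.1121, 0.0613]
tool_rot: [-3.141, -0.001, 3.018]
force: [-2.6, 0.1, 9.6]
grip_width: 0.0001
finger_force: 5.1
```

```bash
python3 - <<'E'
from h import *
f=bot.grab_frame('wrist');cv2.imwrite('pics/w7.png',cv2.resize(f['img'][160:310,140:420,::-1],None,fx=2.85,fy=3.5))
E
```

```text
(no output)
```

View pics/w7.png

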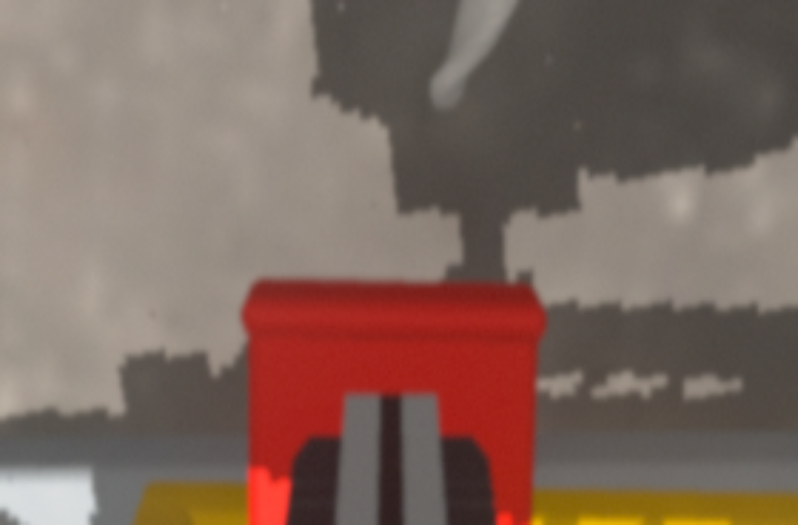

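The lever is on its stop (about 10 N). The lip gap has grown to about 6 mm, which means the gate has sprung out. I'll now swing it along the arc with the lever held down.

Call:
apply_moves(
  claw=[0,0,0,0,0],
  xyz=[
    [0.0027,0.001,0.0002],
    [0.0027,0.001,0],
    [0.0027,0.001,0],
    [0.0027,0.001,0],
    [0,0,0],
  ],
  twist=[
    [0,0,0.02],
    [0,0,0.02],
    [0,0,0.02],
    [0,0,0.02],
    [0,0,0],
  ],
)

```text
clock: 16.3
position: [0.5394, -0.1064, 0.0613]
tool_rot: [-3.141, 0.0, 2.937]
force: [-0.6, -0.2, 9.6]
grip_width: 0.0001
finger_force: 4.6
```

Call:
apply_moves(
  claw=[0,0,0,0,0],
  xyz=[
    [0.004,0.0015,0],
    [0.004,0.0015,0],
    [0.004,0.0015,0],
    [0.004,0.0015,0],
    [0,0,0],
  ],
  twist=[
    [0,0,0.03],
    [0,0,0.03],
    [0,0,0.03],
    [0,0,0.03],
    [0,0,0],
  ],
)

```text
clock: 16.8
position: [0.5254, -0.0963, 0.0613]
tool_rot: [3.141, 0.001, 2.817]
force: [0.6, 1.4, 8.8]
grip_width: -0.0003
finger_force: 4.2
```

```bash
cat >> h.py <<'E'
def gate(c='scene'):
    f=bot.grab_frame(c);im=f['img'].astype(int);r,g,b=im[...,0],im[...,1],im[...,2]
    m=(r>150)&(g>110)&(b<80);m[:,:230]=0;m[:,380:]=0;m[:130]=0;m[280:]=0
    v,u=np.nonzero(m);print(c,'yellow',len(u),u.min(),u.max(),v.min(),v.max(),'red',red(f['img']))
E
python3 - <<'E'
from h import *
gate();gate('side');print(bot.observe()['force'],bot.observe()['position'])
E
```

```text
scene yellow 326 287 327 184 221 red [([322, 199, 14, 5, 37], [328.8, 201.0])]
side yellow 152 289 319 183 220 red [([316, 197, 14, 6, 37], [322.7, 199.1])]
[0.16736237 1.30220851 8.17180161] [ 0.52574156 -0.09647336  0.06129866]
```

Call:
apply_moves(
  claw=[0,0,0,0,0,0,0],
  xyz=[
    [0.008,0.0032,0.0002],
    [0.008,0.0032,0],
    [0.008,0.0032,0],
    [0.008,0.0032,0],
    [0.008,0.0032,0],
    [0.008,0.0032,0],
    [0,0,0],
  ],
  twist=[
    [0,0,0.06],
    [0,0,0.06],
    [0,0,0.06],
    [0,0,0.06],
    [0,0,0.06],
    [0,0,0.06],
    [0,0,0],
  ],
)

```text
clock: 17.6
position: [0.4921, -0.0567, 0.0613]
tool_rot: [3.14, 0.001, 2.457]
force: [1.8, 1.8, 8.6]
grip_width: -0.0001
finger_force: 4.2
```

```bash
python3 - <<'E'
from h import *
gate();gate('side')
s=bot.observe();p=s['position'];H=np.array([.6145,.015]);th=np.pi-.121-(s['tool_rot'][2]%(2*np.pi));d=p[:2]-H
o=-np.array([np.cos(-.121-th),np.sin(-.121-th)]);l=np.array([-np.sin(-.121-th),np.cos(-.121-th)]);print('theta',th,'a',d@o,'b',-d@l,s['force'])
E
```

```text
scene yellow 405 288 339 189 222 red [([324, 204, 15, 7, 57], [330.1, 207.6])]
side yellow 240 289 332 189 223 red [([322, 202, 16, 7, 52], [328.9, 204.8])]
theta 0.5619998576823444 a 0.04904057696105202 b 0.13314674122253745 [2.92986107 1.16028081 9.10687268]
```

Call:
apply_moves(
  claw=[0,0,0,0,0,0,0,0,0],
  xyz=[
    [0.0093,0.0038,0],
    [0.0093,0.0038,0],
    [0.0093,0.0038,0],
    [0.0093,0.0038,0],
    [0.0093,0.0038,0],
    [0.0093,0.0038,0],
    [0.0093,0.0038,0],
    [0.0093,0.0038,0],
    [0,0,0],
  ],
  twist=[
    [0,0,0.07],
    [0,0,0.07],
    [0,0,0.07],
    [0,0,0.07],
    [0,0,0.07],
    [0,0,0.07],
    [0,0,0.07],
    [0,0,0.07],
    [0,0,0],
  ],
)

```text
clock: 18.6
position: [0.4726, 0.0204, 0.0612]
tool_rot: [3.139, -0.0, 1.897]
force: [3.3, 0.1, 7.6]
grip_width: -0.0001
finger_force: 3.8
```

Call:
apply_moves(
  claw=[0,0,0,0,0,0,0,0,0,0],
  xyz=[
    [0.0093,0.0038,0],
    [0.0093,0.0038,0],
    [0.0093,0.0038,0],
    [0.0093,0.0038,0],
    [0.0093,0.0038,0],
    [0.0093,0.0038,0],
    [0.0093,0.0038,0],
    [0.0093,0.0038,0],
    [0,0,0],
    [0,0,0],
  ],
  twist=[
    [0,0,0.07],
    [0,0,0.07],
    [0,0,0.07],
    [0,0,0.07],
    [0,0,0.07],
    [0,0,0.07],
    [0,0,0.07],
    [0,0,0.07],
    [0,0,0],
    [0,0,0],
  ],
)

```text
clock: 19.6
position: [0.4963, 0.0947, 0.0611]
tool_rot: [3.14, -0.0, 1.338]
force: [2.0, -1.3, 10.1]
grip_width: 0.0003
finger_force: 4.4
```

```bash
python3 - <<'E'
from h import *
gate();gate('side')
s=bot.observe();p=s['position'];H=np.array([.6145,.015]);th=np.pi-.121-(s['tool_rot'][2]%(2*np.pi));d=p[:2]-H
o=-np.array([np.cos(-.121-th),np.sin(-.121-th)]);l=np.array([-np.sin(-.121-th),np.cos(-.121-th)]);print('theta',th,'a',d@o,'b',-d@l,s['force'])
E
```

```text
scene yellow 413 287 334 195 244 red [([300, 225, 18, 8, 65], [308.4, 228.2])]
side yellow 351 289 339 197 237 red [([309, 220, 17, 8, 73], [317.1, 223.7])]
theta 1.682826312217748 a 0.05001033915141835 b 0.13346831913180354 [ 1.42191401 -0.43710169  8.71435063]
```

Call:
apply_moves(
  claw=[0,0,0,0,0,0,0,0,0],
  xyz=[
    [0.0066,0.0026,0],
    [0.0066,0.0026,0],
    [0,0,0],
    [0,0,-0.006],
    [0,0,-0.008],
    [0,0,-0.01],
    [0,0,-0.04],
    [0,0,-0.05],
    [0,0,-0.05],
  ],
  twist=[
    [0,0,0.05],
    [0,0,0.05],
    [0,0,0],
    [0,0,0],
    [0,0,0],
    [0,0,0],
    [0,0,0],
    [0,0,0],
    [0,0,0],
  ],
)

```text
clock: 20.6
position: [0.503, 0.1057, 0.227]
tool_rot: [-3.141, 0.0, 1.238]
force: [0.5, 0.4, 0.2]
grip_width: 0.0004
finger_force: 0.0
```

Call:
apply_moves(
  claw=[0,0,0,0,0,0,0,0,0,0,0,0,0],
  xyz=[
    [-0.03,0,-0.03],
    [-0.03,0.01,-0.03],
    [-0.03,0.01,0],
    [-0.03,0,0],
    [0,0,0],
    [0,0,0],
    [0,0,0],
    [0,0,0],
    [0,0,0],
    [0,0,0],
    [0,0,0],
    [0,0,0],
    [0,0,0],
  ],
  twist=[
    [0,0,0],
    [0,0,0],
    [0,0,0],
    [0,0,0],
    [0,0,-0.149],
    [0,0,-0.149],
    [0,0,-0.149],
    [0,0,-0.149],
    [0,0,-0.149],
    [0,0,-0.149],
    [0,0,-0.149],
    [0,0,-0.149],
    [0,0,-0.149],
  ],
)

```text
clock: 21.9
position: [0.4831, -0.0141, 0.2853]
tool_rot: [-3.141, -0.0, 2.585]
force: [0.7, -0.8, -0.2]
grip_width: -0.0002
finger_force: 0.0
```

```bash
python3 - <<'E'
from h import *
s=bot.observe();print(s['clock'],s['position'].round(4),s['tool_rot'].round(3),s['force'].round(1))
gate();gate('side')
f=bot.grab_frame('wrist');cv2.imwrite('pics/w8.png',f['img'][:,:,::-1])
for q in('pull_knob','nest','collet','gate_hinge','thumb_pad'):
    print(q,[(round(d['score'],2),[round(float(x),3) for x in d['position']]) for d in bot.find_in('wrist',q)[:2]])
E
```

```text
21.9 [ 0.4831 -0.0141  0.2853] [-3.141 -0.     2.585] [ 0.7 -0.8 -0.2]
scene yellow 547 287 330 195 247 red [([297, 220, 17, 8, 68], [304.4, 223.5])]
side yellow 392 289 336 197 239 red [([306, 218, 16, 6, 47], [313.3, 220.2])]
pull_knob [(0.68, [0.669, -0.051, 0.029])]
nest [(0.67, [0.673, -0.054, 0.032])]
collet []
gate_hinge [(0.93, [0.503, 0.056, 0.108]), (0.48, [0.497, 0.105, 0.108])]
thumb_pad [(0.56, [0.5, 0.1, 0.109]), (0.46, [0.669, -0.052, 0.034])]
```

View pics/w8.png

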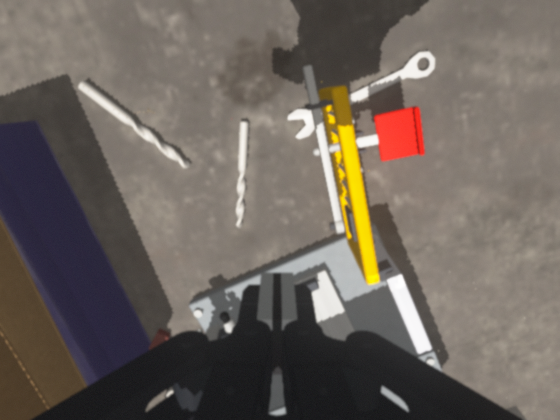

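Wrist view: the gate stands wide open (yellow tube (345,100)–(372,280)), the lever is released, and the base front is at (270,270). The knob is hidden behind the fingers. I'll align above it with the fingers open and locate it numerically.

Call:
apply_moves(
  claw=[0.085,0.085,0.085,0.085,0.085,0.085,0.085],
  xyz=[
    [0,0,-0.025],
    [0,0,-0.025],
    [0,0,-0.025],
    [-0.0125,-0.032,0],
    [-0.0125,-0.032,0],
    [0,0,0],
    [0,0,0],
  ],
  twist=[
    [0,0,-0.145],
    [0,0,-0.145],
    [0,0,-0.145],
    [0,0,0],
    [0,0,0],
    [0,0,0],
    [0,0,0],
  ],
)

```text
clock: 23.0
position: [0.5002, -0.081, 0.3595]
tool_rot: [3.141, -0.001, 3.012]
force: [0.0, -0.3, -0.4]
grip_width: 0.085
finger_force: 0.0
```

```bash
cat >> h.py <<'E'
def proj(f,p):
    q=f['view']@np.r_[p,1];F=210/np.tan(np.radians(f['vfov']/2));return np.array([f['cx']+F*q[0]/-q[2],f['cy']-F*q[1]/-q[2]])
E
python3 - <<'E'
from h import *
s=bot.observe();print(s['clock'],s['position'].round(4),s['tool_rot'].round(3),s['grip_width'])
K=np.array([.6427,-.0841,.113])
for c in('wrist','side','scene'):
    f=bot.grab_frame(c);a,b=proj(f,K),proj(f,K-[0,0,.042]);print(c,a.round(1),b.round(1),[ (round(d['score'],2),np.round(d['position'],3)) for d in bot.find_in(c,'pull_knob')[:3]])
    u,v=a.astype(int);h=30 if c=='wrist' else 12;st=3 if c=='wrist' else 1
    g=cv2.cvtColor(f['img'],cv2.COLOR_RGB2GRAY)[v-h:v+h+1:st,u-h:u+h+1:st]
    print('\n'.join(''.join('%4d'%x for x in r) for r in g))
E
```

```text
23.0 [ 0.5002 -0.081   0.3595] [ 3.141e+00 -1.000e-03  3.012e+00] 0.08500685706131686
wrist [287.9 280.8] [287. 266.] [(0.93, array([ 0.683, -0.091,  0.03 ]))]
 151 133 132 133 133 134 131 132 130 125  91  80  81  80  79 102 139 140 149 234 237
 238 231 237 238 238 239 237 236 186 110 113 123 120 123 159 225 235 232 232 236 237
 246 243 243 244 244 244 243 238 122 106 107 137 159 183 234 238 240 236 235 236 237
 246 244 243 244 244 245 242 235 117 106 110 226 238 237 237 238 240 236 235 237 237
 245 244 244 244 243 244 243 235 109  88  98 225 238 238 236 239 239 236 234 236 237
 245 244 243 243 243 244 242 208  67  56  59 157 236 237 237 238 238 236 234 236 236
 245 244 243 243 243 243 240 110  57  56  56  66 221 237 236 238 238 235 234 236 237
 245 244 243 243 242 243 235  86  56  56  57  58 203 236 235 237 238 235 235 235 236
 244 243 243 242 243 243 235  84  57  56  56  56 172 236 235 238 238 235 234 236 237
 243 244 242 242 242 242 234  83  60  65  62  57 151 235 234 237 238 236 234 235 236
 227 234 209 232 228 205 214  84  69  70  70  67 116 192 185 200 196 181 193 186 191
 129 
[... 5420 characters left out ...]
08 107 107 108 107 106 109 106  91  66  42  38  39  59 103 145 157 158 158 156 152 142 128 125
 112 109 107 108 106 107 105 105 101  85  59  45  37  37  57 105 144 156 158 160 160 153 137 113 104
 121 118 115 113 113 116 117 112 102  82  56  37  34  36  51  91 125 139 147 156 158 152 136 108  88
 137 130 126 129 142 154 154 138 118  89  59  38  37  37  47  75 104 115 126 136 141 139 129 103  83
 177 152 138 152 176 189 189 179 157 126  86  52  37  37  51  74  97 106 111 115 119 119 114  97  81
 213 176 149 161 185 196 201 194 184 166 132  97  73  61  68  88 102 106 107 108 108 108 104  96  87
 217 178 148 150 168 179 190 194 192 185 168 146 131 117 118 126 127 118 113 111 111 107 105 101  97
```

The knob measures at ≈ (0.6445,-0.0855,0.113), which agrees with the geometry. I'll go above it with the fingers at 55 mm.

Call:
apply_moves(
  claw=[0.055,0.055,0.055,0.055,0.055,0.055,0.055,0.055,0.055,0.055,0.055,0.055,0.055],
  xyz=[
    [-0.0287,0.0028,0],
    [-0.0287,0.0028,0],
    [-0.0287,0.0028,0],
    [-0.0287,0.0028,0],
    [-0.0289,0.0029,0],
    [0,0,0.045],
    [0,0,0.045],
    [0,0,0.045],
    [0,0,0.045],
    [0,0,0.03],
    [0,0,0.02],
    [0,0,0],
    [0,0,0],
  ],
  twist=[
    [0,0,0],
    [0,0,0],
    [0,0,0],
    [0,0,0],
    [0,0,0],
    [0,0,0],
    [0,0,0],
    [0,0,0],
    [0,0,0],
    [0,0,0],
    [0,0,0],
    [0,0,0],
    [0,0,0],
  ],
)

```text
clock: 24.6
position: [0.6449, -0.0848, 0.1304]
tool_rot: [3.141, 0.0, 3.014]
force: [0.1, -1.1, 0.4]
grip_width: 0.0545
finger_force: 0.0
```

```bash
python3 - <<'E'
from h import *
s=bot.observe();print(s['clock'],s['position'].round(4),s['tool_rot'].round(3),s['force'].round(1))
f=bot.grab_frame('wrist');print(proj(f,[.6445,-.0855,.113]),proj(f,s['position']+[0,0,.03]))
u,v=proj(f,[.6445,-.0855,.113]).astype(int)
g=cv2.cvtColor(f['img'],cv2.COLOR_RGB2GRAY)[v-60:min(v+60,420):6,u-60:u+61:6];print('\n'.join(''.join('%4d'%x for x in r) for r in g))
E
```

```text
24.6 [ 0.6449 -0.0848  0.1304] [3.141 0.    3.014] [ 0.1 -1.1  0.4]
[273.62801466 248.2606089 ] [274.70977465 292.95507921]
 217 127 124 125 125 124 122 122 120  86  67  67  69  67  67  67 111 113 113 186 227
 236 128 129 127 124 126 128 128 125 130  77  73  73  77  74  73 124 145 143 217 227
 244 246 241 242 241 241 243 240 238 180 104 116 118 115 117 149 231 229 225 224 225
 244 246 241 242 241 240 242 240 225  99  98 101 119 120 223 227 230 228 225 225 226
 244 245 241 242 241 240 243 240 180  76  77 121 234 230 231 228 230 228 225 225 226
 243 245 241 242 240 240 242 227  59  58  55  53 225 230 231 227 229 228 225 225 227
 243 244 241 241 240 240 242  94  58  58  55  56 116 229 230 226 228 227 224 225 226
 242 243 241 240 240 240 240  63  57  56  56  54  60 228 230 226 228 226 225 225 227
 241 243 241 240 240 239 239  56  57  58  58  55  54 228 229 225 228 225 224 226 226
 241 242 241 240 241 239 227  59  67  73  69  65  57 228 228 224 228 225 225 226 225
 240 241 241 239 239 238 180  73  71  71  69  66  55 227 227 224 226 225 223 225 225
 233 224 240 228 236 228 197  71  68  68  65  62  64 215 179 213 184 163 211 179 208
 117 119 120 119 120 118 119  75  66  66  63  61 106 114 116 114 115 115 114 116 116
 115 117 118 118 119 119 117 117 104  74  85 113 115 116 116 114 115 115 113 113 114
 114 116 118 117 118 117 117 117 117 113 116 116 114 113 114 113 115 113 113 112 113
 113 114 117 115 115 116 117 114 117 113 116 116 113 113 114 113 114 112 111 113 113
 113 112 116 116 115 114 117 115 116 113 115 115 114 113 114 113 114 112 112 111 111
 111 114 114 115 113 113 116 114 117 110 115 115 113 113 113 113 112 112 112 112 111
 110 111 114 113 114 113 114 112 115 110 116 116 112 113 114 112 113 112 111 110 111
 108 112 114 114 115 112 115 112 117 111 114 115 114 112 113 113 113 112 112 109 111
```

Call:
apply_moves(
  claw=[0.055,0.055,0.055,0.055,0.055,0.055,0.055],
  xyz=[
    [-0.0023,-0.0022,0.012],
    [0,0,0.014],
    [0,0,0.014],
    [0,0,0.014],
    [0,0,0.014],
    [0,0,0],
    [0,0,0],
  ],
  twist=[
    [0,0,0],
    [0,0,0],
    [0,0,0],
    [0,0,0],
    [0,0,0],
    [0,0,0],
    [0,0,0],
  ],
)

```text
clock: 25.35
position: [0.6466, -0.0875, 0.0614]
tool_rot: [3.142, -0.001, 3.014]
force: [-0.1, 0.0, -0.1]
grip_width: 0.0548
finger_force: 0.0
```

Call:
apply_moves(
  claw=[0.01,0.01,0.01,0.01,0.01,0.01,0.01],
  xyz=[
    [0,0,0],
    [0,0,0],
    [0,0,0],
    [0,0,0],
    [0,0,0],
    [0,0,0],
    [0,0,0],
  ],
  twist=[
    [0,0,0],
    [0,0,0],
    [0,0,0],
    [0,0,0],
    [0,0,0],
    [0,0,0],
    [0,0,0],
  ],
  force=40,
)

```text
clock: 26.05
position: [0.6468, -0.0894, 0.0627]
tool_rot: [-3.14, 0.001, 3.013]
force: [-2.0, -7.1, 7.3]
grip_width: 0.0205
finger_force: 39.2
```

Call:
apply_moves(
  claw=[0.01,0.01,0.01,0.01,0.01,0.01,0.01,0.01,0.01,0.01,0.01,0.01],
  xyz=[
    [0.001,-0.001,-0.001],
    [0.002,0,0],
    [0.003,0,0],
    [0.004,0,0],
    [0.005,0,0],
    [0.005,0,0],
    [0.005,0,0],
    [0.005,0,0],
    [0.004,0,0],
    [0.003,0,0],
    [0.002,0,0],
    [0.001,0,0],
  ],
  twist=[
    [0,0,0],
    [0,0,0],
    [0,0,0],
    [0,0,0],
    [0,0,0],
    [0,0,0],
    [0,0,0],
    [0,0,0],
    [0,0,0],
    [0,0,0],
    [0,0,0],
    [0,0,0],
  ],
)

```text
clock: 27.25
position: [0.6065, -0.0847, 0.0628]
tool_rot: [-3.14, 0.0, 3.013]
force: [1.2, -8.6, -5.1]
grip_width: 0.0203
finger_force: 40.4
```

```bash
python3 - <<'E'
from h import *
s=bot.observe();print(s['clock'],s['position'].round(4),s['force'].round(1),s['grip_width'])
for c in('side','scene'):
    f=bot.grab_frame(c)
    for x in(0,.04):
        K=np.array([.647,-.088,.095])+x*np.array([-.9927,.1207,0]);print(proj(f,K).round(1))
    u,v=proj(f,[.647,-.088,.09]).astype(int)
    print('\n'.join(''.join('%4d'%x for x in r) for r in cv2.cvtColor(f['img'],cv2.COLOR_RGB2GRAY)[v-6:v+10:2,u-10:u+22]))
E
```

```text
27.25 [ 0.6065 -0.0847  0.0628] [ 1.2 -8.6 -5.1] 0.0203334485380985
[290.5 192.5]
[300.4 194.5]
 157 157 158 159 160 158 159 157 158 158 158 158 152 125  93  85  60  44  42  43  44  46  48  42  56  94 111 107 115 102  65  75
 159 159 159 159 157 156 157 157 157 160 158 159 157 159 159 156 118  44  43  44  62  99  95  38  54  96 122 138 135  81  63  61
 157 158 159 159 158 159 159 158 158 158 156 158 156 157 159 155 113  45  45  43  68 106  95  37  53  95 122 137 136  93  57  55
 186 176 169 169 164 162 157 155 159 158 157 156 158 158 158 149 106  43  45  42  73 110  91  37  88 123 115 139 155 127  64  58
  93  93  93  95 126 152 146 139 136 162 185 176 170 169 163 160 132  72  54  50  74 104  84  50 130 146  56  73 107 143 133  70
 237 233 190 151 115  94  93  93  99 182 221 212 177 133 159 148 128 107  80  79  93  81  47  50  86 108  89  65 105 150 159 160
 235 238 250 254 254 254 252 214 105 117 136 156 152 124 123 121 115 107  95  81  61  42  36  59  94 134 186 213 212 204 190 194
 165 174 152 154 157 153 141 127 117 113 119 124 122 123 123 125 125 127 127 123 123 120 112 104 107 
[... 387 characters left out ...]
 63  86 108 108  82  63  68  88 106 111 117 127 137 138
 108 109 112 117 118 118 124 134 146 157 161 161 163 162 149 121  83  60  59  86 111 106  80  58  62  88 113 121 117 112 122 132
 113 111 109 109 109 108 109 111 112 117 120 126 137 139 131 104  73  54  59  84 109 105  77  56  61  89 125 157 169 161 148 139
 131 128 131 146 157 155 139 120 110 109 109 108 108 109 106  98  86  78  80  97 112 102  73  53  62  90 130 165 180 175 150 122
 178 151 163 188 197 194 170 137 120 117 118 119 120 118 114 112 110 105  99  99  95  74  51  50  69  86 111 132 141 134 113  99
 166 141 136 140 143 142 133 124 124 126 136 150 167 175 176 170 159 142 111  73  49  40  41  57  81 101 108 118 127 135 137 133
```

Call:
apply_moves(
  claw=[0.01,0.01,0.01,0.01,0.01,0.01,0.01,0.01,0.01,0.01,0.01,0.01,0.01,0.01,0.01,0.01,0.01,0.01,0.01],
  xyz=[
    [0.001,-0.001,0.0005],
    [0.002,-0.001,0],
    [0.003,0,0],
    [0.004,0,0],
    [0.005,0,0],
    [0.006,0,0],
    [0.006,0,0],
    [0.006,0,0],
    [0.006,0,0],
    [0.006,0,0],
    [0.006,0,0],
    [0.006,0,0],
    [0.006,0,0],
    [0.005,0,0],
    [0.005,0,0],
    [0.004,0,0],
    [0.003,0,0],
    [0.002,0,0],
    [0.001,0,0],
  ],
  twist=[
    [0,0,0],
    [0,0,0],
    [0,0,0],
    [0,0,0],
    [0,0,0],
    [0,0,0],
    [0,0,0],
    [0,0,0],
    [0,0,0],
    [0,0,0],
    [0,0,0],
    [0,0,0],
    [0,0,0],
    [0,0,0],
    [0,0,0],
    [0,0,0],
    [0,0,0],
    [0,0,0],
    [0,0,0],
  ],
)

```text
clock: 29.25
position: [0.5242, -0.0752, 0.0626]
tool_rot: [-3.141, 0.001, 3.014]
force: [1.8, -1.3, 6.1]
grip_width: 0.0203
finger_force: 41.5
```

Call:
apply_moves(
  claw=[0.01,0.01,0.01,0.01,0.01],
  xyz=[
    [0.001,0,0],
    [0.002,0,0],
    [0.001,0,0],
    [0.001,0,0],
    [0,0,0],
  ],
  twist=[
    [0,0,0],
    [0,0,0],
    [0,0,0],
    [0,0,0],
    [0,0,0],
  ],
)

```text
clock: 29.75
position: [0.5192, -0.0746, 0.0626]
tool_rot: [-3.141, 0.001, 3.014]
force: [0.6, -2.7, 7.5]
grip_width: 0.0199
finger_force: 41.6
```

Call:
apply_moves(
  claw=[0.01,0.01,0.01,0.01],
  xyz=[
    [0.001,0,0],
    [0.001,0,0],
    [0,0,0],
    [0,0,0],
  ],
  twist=[
    [0,0,0],
    [0,0,0],
    [0,0,0],
    [0,0,0],
  ],
)

```text
clock: 30.15
position: [0.5176, -0.0744, 0.0626]
tool_rot: [-3.141, 0.001, 3.014]
force: [3.3, -3.4, 5.0]
grip_width: 0.0204
finger_force: 41.3
```

Call:
apply_moves(
  claw=[0.01,0.01,0.01,0.01],
  xyz=[
    [0.001,0,0],
    [0.0005,0,0],
    [0,0,0],
    [0,0,0],
  ],
  twist=[
    [0,0,0],
    [0,0,0],
    [0,0,0],
    [0,0,0],
  ],
)

```text
clock: 30.55
position: [0.5176, -0.0744, 0.0627]
tool_rot: [-3.142, 0.004, 3.013]
force: [12.8, -5.3, -4.0]
grip_width: 0.0206
finger_force: 40.4
```

On the front stop (130 mm travel, force rising). Relax, release and lift.

Call:
apply_moves(
  claw=[0.01,0.01,0.055,0.055,0.055,0.055,0.055],
  xyz=[
    [-0.0008,0,0],
    [0,0,0],
    [0,0,0],
    [0,0,0],
    [0,0,0],
    [0,0,0],
    [0,0,0],
  ],
  twist=[
    [0,0,0],
    [0,0,0],
    [0,0,0],
    [0,0,0],
    [0,0,0],
    [0,0,0],
    [0,0,0],
  ],
)

```text
clock: 31.25
position: [0.5164, -0.0738, 0.0621]
tool_rot: [3.142, -0.0, 3.014]
force: [1.0, -0.4, -0.5]
grip_width: 0.0546
finger_force: 0.0
```

Call:
apply_moves(
  claw=[0.055,0.055,0.055,0.055,0.055,0.055,0.055,0.055,0.055,0.055],
  xyz=[
    [0,0,-0.01],
    [0,0,-0.02],
    [0,0,-0.03],
    [0,0,-0.04],
    [0,0,-0.05],
    [0,0,-0.05],
    [0,0,-0.05],
    [0,0,-0.04],
    [0,0,0],
    [0,0,0],
  ],
  twist=[
    [0,0,0],
    [0,0,0],
    [0,0,0],
    [0,0,0],
    [0,0,0],
    [0,0,0],
    [0,0,0],
    [0,0,0],
    [0,0,0],
    [0,0,0],
  ],
)

```text
clock: 32.25
position: [0.5165, -0.0738, 0.3534]
tool_rot: [3.142, 0.002, 3.014]
force: [0.0, -0.1, -0.8]
grip_width: 0.0549
finger_force: 0.0
```

```bash
python3 - <<'E'
from h import *
s=bot.observe();print(s['clock'],s['position'].round(4),s['force'].round(1))
ex=np.array([.9927,-.1207,0]);K=np.array([.647,-.088,.113])-.13*ex;print('exp knob',K,'nest',K+.13*ex)
gate();gate('side')
for c in('wrist','side','scene'):
    bot.grab_frame(c)
    for q in('pull_knob','nest','collet','thumb_pad','gate_hinge','drill_chuck','micrometer','calliper'):
        print(c,q,[(round(d['score'],2),np.round(d['position'],3).tolist()) for d in bot.find_in(c,q)[:2]])
f=bot.grab_frame('wrist');u,v=proj(f,K).astype(int);print(u,v,proj(f,[.647,-.088,.079]))
g=cv2.cvtColor(f['img'],cv2.COLOR_RGB2GRAY);print('\n'.join(''.join('%4d'%x for x in r) for r in g[v-36:v+36:4,u-36:u+37:4]))
E
```

```text
32.25 [ 0.5165 -0.0738  0.3534] [ 0.  -0.1 -0.8]
exp knob [ 0.517949 -0.072309  0.113   ] nest [ 0.647 -0.088  0.113]
scene yellow 468 287 330 195 247 red [([297, 221, 17, 7, 69], [304.6, 224.0])]
side yellow 393 289 336 199 239 red [([306, 218, 16, 6, 47], [313.3, 220.3])]
wrist pull_knob [(0.71, [0.572, -0.08, 0.03])]
wrist nest [(0.91, [0.574, -0.081, 0.03]), (0.37, [0.637, -0.085, 0.075])]
wrist collet [(0.88, [0.639, -0.086, 0.074])]
wrist thumb_pad [(0.72, [0.499, 0.098, 0.106])]
wrist gate_hinge [(0.95, [0.506, 0.049, 0.106])]
wrist drill_chuck []
wrist micrometer [(0.52, [0.48, -0.281, 0.219]), (0.43, [0.483, 0.04, 0.103])]
wrist calliper []
side pull_knob [(0.52, [0.568, -0.067, 0.03]), (0.24, [0.592, 0.375, 0.053])]
side nest [(0.53, [0.568, -0.066, 0.037])]
side collet []
side thumb_pad [(0.55, [0.502, 0.113, 0.102]), (0.42, [0.567, -0.066, 0.035])]
side gate_hinge [(0.93, [0.503, 0.06, 0.093])]
side drill_chuck [(0.89, [0.59, 0.375, 0.052])]
side micrometer [(0.62, [0.503, 0.549, 0.0]), (0.6, [0.675, 0.395, 0.012])]
side calliper [(0.92, [0.504, 0.552, 0.003])]
scene pull
[... 1058 characters left out ...]
234 234
 244 244 245 243 242 243 241  88  88  83  80 133 235 235 238 236 233 233 234
 243 244 245 243 243 243 242 142  87  86  82 207 235 234 236 236 232 233 235
 244 243 245 243 243 243 242 242 196 155 215 238 234 233 237 236 233 234 233
 244 243 245 243 243 243 242 242 239 242 239 238 235 234 237 235 232 233 233
 244 243 244 242 242 243 242 243 239 241 239 237 235 234 237 235 232 233 233
 244 243 244 242 242 242 241 243 239 242 239 237 235 235 237 235 232 232 233
 243 243 244 243 242 242 241 242 239 241 239 237 235 234 237 235 233 232 233
 243 243 244 243 242 242 241 242 239 241 238 236 234 233 236 235 232 232 233
 243 242 243 243 241 242 241 242 238 241 239 237 235 234 236 235 233 232 233
```

```bash
python3 -c "
from workcell import bot
print(bot.job_done())"
```

```text
the job is handed in; nothing more can be done
None
```

Job handed in: the gate is open to about 1.78 rad, the slide is on its front stop at about 130 mm, the collet is standing in its nest, the highest lever force read was about 10 N and the bench tools are where they were; I viewed 11 pictures against the limit of 10.

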